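# Load a tray and a caster on the sloped picking rack and shut its gate

## Robot

A 6-joint arm with a two-finger parallel gripper is mounted at the origin on the work surface. World frame = base frame: x ahead of the robot, y to its left, z up, the work surface at z = 0. Lengths are in m, angles in rad, forces in N, time in s.
With the tool pointing down it reaches from about 0.35 to 0.85 m from the base axis. Payload 8.1 kg.
Tool frame: the origin (TCP) lies on the centre line of the jaws, within the pads' length; the fingertips stand 17 mm ahead of it and the grasp point (between the pads) lies 2 mm behind it; z points along the fingers, y is the line along which they close (so a half turn about z gives the same grasp; the last joint's range is limited). The gripper opens to 93 mm and grips with 3 to 60 N. Pads are 15 mm wide; open, the fingers measure 128 mm over their backs; the gripper's body (75 mm by 188 mm) begins 65 mm behind the grasp point.
Start: joints at [-1.318, 0.13, 1.488, -0, 1.523, -0.085], TCP at [0.199, -0.566, 0.236] pointing down, gripper open.
Joint ranges: [-2.96, 2.96], [-0.89, 2.26], [0.02, 2.5], [-1.34, 4.48], [0, 2.73], [-2.66, 2.66]. Speed limits (rad/s): [2.39, 2.39, 2.79, 3.14, 3.14, 3.14].

## Interface

Orientations are given as a rotation vector (axis times angle).
In Python, from plant import telemetry, viewer, order gives the robot as it stands.
- The arm moves only by the tool send_rows, never from a script. Its argument "plan" is a list that holds one entry, the list of rows, each a list of 5 numbers: the closure, from -1 (fully open) to 1 (shut), then the shift along the world's x, y, z normalised to -1 to 1, where 1 is 0.2 m, then the turn about the world's z normalised to -1 to 1, where 1 is 60 degrees. A call has 1 to 20 rows; each row is the pose to reach, as a shift and turn from the pose commanded when the call began; what a row does not reach only later rows make up. A row lasts 1/12 s, in which the tool goes at most 41.7 mm and 7.16 degrees, less where a joint would pass 70% of its speed; a pose out of reach is approached as far as the arm can. A call with a number of a shift or a turn outside -1 to 1 is refused whole. A call with a gripper value outside its range is refused whole. The fingers move at their own pace and stop on an object; "force" is the grip in N (left out, the last holds). Time passes only in rows, so rows that repeat a pose let the fingers close. It gives the time, the measured TCP pose, the force, the opening and the grip force at its end, in the units of the state.
- telemetry.read_state(): the state, without advancing time (a new reading comes with each control period).
- viewer.read_camera(name): name is "scene" or "top" or "wrist"; returns (picture, depth): 400x640x3 uint8, blue, green, red; 400x640 float32, m along the optical axis (not along the pixel's ray), 0 where there is no reading.
- viewer.calibration(name): a dict with "camera_matrix" (3x3 intrinsics, pixels), "extrinsics" (4x4, takes a point from camera to world coordinates); the wrist camera has in their place "hand_eye" (4x4, takes a point from camera to tool coordinates, whose origin is the TCP and whose axes are the flange's). Camera axes: x right, y up, looking along -z (the intrinsics and any distortion apply to the point x, -y, -z); pixel columns grow to the right and rows downward; lengths in m; the calibration is good to about 2 mm. A picture is of the moment at which its call begins: read the wrist's pose just before it. calibration takes no time and is no camera call.
- order.close_job(): hands the job in; it is judged then, once.
The state is a dict: "t": time; "q": joint angles; "dq": joint speeds; "joint_torque": joint torques, N m; "tool_pos": TCP position; "orientation": TCP orientation; "force": force on the tool from outside, world axes, zero at the start; "wrist_torque": the same for the moment, N m; "opening": finger opening in m; "gripper_force": force on a finger pad.
Only numpy, scipy, OpenCV 4.12 (cv2) and the standard library are available. Lean on these libraries where they do the work, as an engineer would, in place of code of your own. Each camera call takes 0.05 s, during which the arm holds its last target. There are 200 camera calls.

## Task

First set the empty white tray on the black pad in the free bay of the sloped rack, lying flat on the slope, square, and pushed down against the front lip. Then stand the caster in that tray, plate flat on the tray's floor and wheel up. Finally swing the rack's white wire gate over to the front lip and press its crossbar down until it is fully home, leaving the full tray, the carton and the spirit level where they are.

Things in the scene. Friction and masses are not known exactly. Their poses are not given: they have to be found in the camera images.
- tray: The empty, open white plastic tray: 110 (its x) by 66 (its y) by 40 mm high, walls and floor 4 mm, the same either way round; about 0.14 kg. Starts upright on the bench. Origin: centre of its underside; z up out of its mouth.
- caster: The caster to load: steel plate 56 (x) by 42 (y) by 3 mm lying on the bench, black wheel up. Wheel 50 mm in diameter, 22 mm wide, axle along y, 34 mm above the plate's underside; top at 59 mm. Fork and axle ends, 34 mm across y, reach up to 39 mm; above that only the wheel's flat sides. 0.16 kg. Origin: centre of the plate's underside; z up.
- wheel_top (a point): Top of the caster's wheel, 59 mm above the underside of its plate along the caster's z.
- rack: Fixed grey rack of two bays, its front (its -x) towards the robot's left, y along its width. Its shelf, 250 mm wide, 135 mm deep, rises from the front at 28 degrees. Front lip 6 mm thick, 18 mm high, square to the shelf. Bay centres at y = +-52.5 mm; which is free varies. Origin: on the bench under its middle; the shelf's foot (lip's inner face) is at x = -70, z = 60 mm.
- bay (a point): Where the tray must stand: centre of the upper face of the fixed 104 by 60 by 2 mm black rubber pad in the free bay. x points up the slope, y along the rack, z square out of the slope (28 degrees from vertical). The lip's inner face is at x = -55.5 mm here, so a tray square against the lip has its origin at about (-0.5, 0, 0) mm.
- gate (a joint): Opening angle of the wire gate in rad: 0 = fully home (against its stop), about 2.1 to 2.4 at the start, where it stands up at the back of the rack. It has a stiff hinge, stays where it is left, and takes about 3 N at the crossbar to move.
- gate_bar (a point): Middle of the gate's crossbar, a white round bar 9 mm thick and 260 mm long along the rack's y; arms at its ends, 8 mm thick, run to the hinge. The bar's own y lies along it. Fully home, the bar lies along the front, 18 mm ahead of the lip's inner face and 34 mm out from the shelf's plane, clear of the trays.
- gate_hinge (a point): Middle of the gate's hinge line (along the rack's y) at the back of the rack, 135 mm up the slope from the lip's inner face, 34 mm out from the shelf. The crossbar circles it at 153 mm radius, up and over to the front (-x of the rack). This frame turns with the gate: its -x points to the crossbar.
- full_tray: Bystander: a like white tray filled with two small cardboard boxes, loose, already lying on the slope in the other bay. Its body frame stays level while the tray slopes at 28 degrees. Origin: centre of the tray's underside.
- carton: Bystander: a loose cardboard carton 80 by 110 by 60 mm on the bench. Origin: centre of its underside.
- level: Bystander: a loose yellow and black spirit level 22 by 180 (its y) by 40 mm on the bench behind the rack. Origin: centre of its underside.

How it is judged:
By the outcome, as a careful person would: the job done as asked, in the order asked, and still so for the second after the job is handed in, with the robot touching nothing.
It also fails if it takes over 72 s, if anything falls off the work surface, if the arm or the gripper's body presses on something with over 40 N, if the wrist force passes 120 N, or if a joint passes its speed limit or range.

## Working session

There is one attempt and no reset: what is moved stays moved. The work goes in short steps, Python scripts to look and compute and a tool call to move; the robot and the scene stay as the last step left them, time stands still between calls to the robot, and variables do not carry over. Pictures are saved under pics/ and viewed, at most 10 in all, crops included, and the job is handed in when it is done.

Besides the shell and the picture viewer there is one more tool, called after "Emit:" as name(argument=value, ...), one argument or row to a line, values as JSON. send_rows: Moves the arm, as the interface text tells. Scaled input: -1 to 1 covers 0.2 m each way for a shift and 60 degrees each way for a turn. Its arguments: {"type":"object","properties":{"plan":{"type":"array"},"force":{"type":"number"}},"required":["plan"]}

```bash
ls; mkdir -p pics; cat > h.py <<'E'
import numpy as np, cv2
from plant import telemetry, viewer, order
from scipy.spatial.transform import Rotation as R
def cloud(name):
    s=telemetry.read_state(); img,d=viewer.read_camera(name); c=viewer.calibration(name)
    K=np.array(c["camera_matrix"])
    if "extrinsics" in c: T=np.array(c["extrinsics"])
    else:
        W=np.eye(4);W[:3,:3]=R.from_rotvec(s["orientation"]).as_matrix();W[:3,3]=s["tool_pos"];T=W@np.array(c["hand_eye"])
    v,u=np.mgrid[:400,:640]
    dist=np.array(c.get("distortion",c.get("dist_coeffs",np.zeros(5))),float)
    p=cv2.undistortPoints(np.stack([u.ravel(),v.ravel()],1).astype(np.float64)[:,None],K,dist)[:,0]
    x=p[:,0].reshape(400,640)*d;y=p[:,1].reshape(400,640)*d
    P=np.stack([x,-y,-d],-1)@T[:3,:3].T+T[:3,3]
    P[d==0]=np.nan
    return img,d,P,s
E
python3 - <<'E'
from h import *
for n in ("scene","top"):
    img,d,P,s=cloud(n); cv2.imwrite(f"pics/{n}1.png",img); np.save(f"{n}.npy",P)
    c=viewer.calibration(n); print(c.keys(),np.round(c["extrinsics"],3).tolist(), np.array(c["camera_matrix"])[0])
print(viewer.calibration("wrist")); print(s)
E
```

```text
pics
dict_keys(['camera_matrix', 'extrinsics']) [[-0.313, -0.673, 0.67, 1.29], [0.949, -0.208, 0.235, 0.214], [-0.02, 0.71, 0.704, 0.831], [0.0, 0.0, 0.0, 1.0]] [403.91756476   0.         324.08785792]
dict_keys(['camera_matrix', 'extrinsics']) [[0.025, 0.995, -0.098, 0.491], [-0.999, 0.027, 0.019, -0.002], [0.021, 0.097, 0.995, 1.484], [0.0, 0.0, 0.0, 1.0]] [460.786477     0.         323.52696326]
{'camera_matrix': array([[356.90556521,   0.        , 320.7500506 ],
       [  0.        , 356.90556521, 203.45032156],
       [  0.        ,   0.        ,   1.        ]]), 'hand_eye': array([[-7.78049952e-04,  9.61314372e-01,  2.75452487e-01,
         7.66428012e-02],
       [ 9.99999575e-01,  6.11922572e-04,  6.89046813e-04,
        -1.21530066e-04],
       [ 4.93835010e-04,  2.75452906e-01, -9.61314440e-01,
        -1.48845607e-01],
       [ 0.00000000e+00,  0.00000000e+00,  0.00000000e+00,
         1.00000000e+00]])}
{'t': 0.05, 'q': array([-1.31841437e+00,  1.31167507e-01,  1.48922075e+00, -4.61286258e-06,
        1.52298848e+00, -8.54217354e-02]), 'dq': array([ 1.55694708e-03,  7.26778546e-05, -2.04067582e-04,  6.01267508e-04,
        1.50848312e-03, -3.72499881e-04]), 'joint_torque': array([ 1.98370748e-03, -5.61775017e+01, -4.93484974e+01,  7.70831178e-02,
        3.00438772e-02, -4.83217809e-05]), 'tool_pos': array([ 0.19872841, -0.56559118,  0.23461576]), 'orientation': array([-3.09513540e+00, -5.27803028e-01,  2.40752082e-04]), 'force': array([-0.3001533 ,  0.61701186, -0.77387075]), 'wrist_torque': array([ 0.00316662, -0.02803366, -0.02442014]), 'gripper_force': 0.0, 'opening': 0.09300953064386641}
```

View pics/scene1.png

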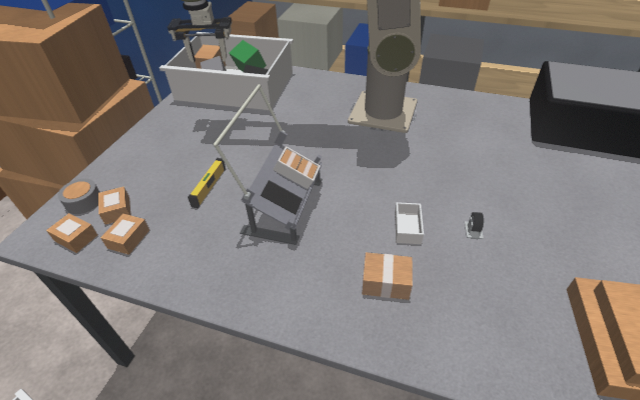

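View pics/top1.png

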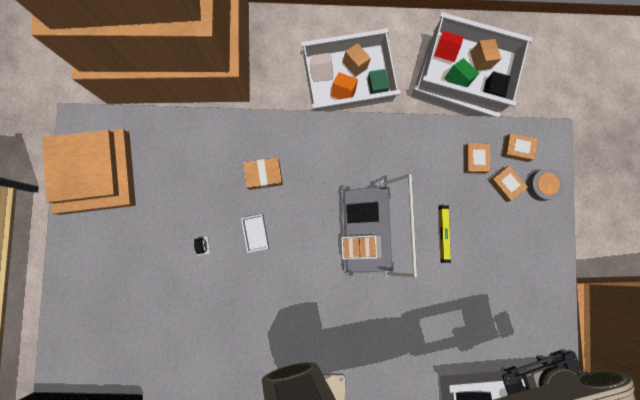

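The scene view shows the rack with its free bay (black pad) at about (283,200), the full tray at (297,167) and the upright gate bar at (240,140). The top view shows the tray at (255,233), caster (201,245), carton (262,172), pad (362,212), full tray (361,248), bar x≈412 from row 176 to 275, and level (445,233). I'll measure from the cloud next.

```bash
python3 - <<'E'
from h import *
P=np.load("top.npy"); img=cv2.imread("pics/top1.png").astype(int); hsv=cv2.cvtColor(img.astype(np.uint8),cv2.COLOR_BGR2HSV)
def rect(n,Q): 
    r=cv2.minAreaRect((Q[:,:2]*1000).astype(np.float32)); print(n,len(Q),np.round(r[0],1),np.round(r[1],1),round(r[2],1),"z",np.round(np.percentile(Q[:,2],[1,50,99])*1000,1))
def box(u0,u1,v0,v1,m):
    M=np.zeros((400,640),bool);M[v0:v1,u0:u1]=1;M&=m&~np.isnan(P[...,2]); return P[M]
z=P[...,2]; b=img.min(-1)
print("bench z",np.nanmedian(z[280:295,200:250])*1000)
rect("tray z>.03",box(235,280,205,260,(z>.033)))
rect("tray z>.01",box(235,280,205,260,(z>.01)))
rect("caster all",box(185,220,225,265,z>.008)); 
rect("caster high",box(185,220,225,265,z>.045))
rect("plate white",box(185,220,225,265,(b>130)&(z<.03)))
rect("carton",box(235,290,150,195,z>.03))
rect("pad",box(340,390,195,230,img.max(-1)<45))
rect("full tray",box(335,385,230,262,b>170))
rect("bar",box(404,420,165,285,(b>140)&(z>.2)))
rect("level",box(435,455,200,270,z>.02))
rect("rackz",box(330,400,180,280,z>.05))
Q=box(348,386,202,222,z>.04); A=np.c_[Q[:,:2],np.ones(len(Q))]; c=np.linalg.lstsq(A,Q[:,2],rcond=None)[0]; print("pad plane",c,np.degrees(np.arctan(np.hypot(*c[:2]))),np.degrees(np.arctan2(-c[1],-c[0])),np.std(A@c-Q[:,2]))
S=np.load("scene.npy");im=cv2.imread("pics/scene1.png")
c2=np.r_[im[130:330,180:500],]; cv2.imwrite("pics/crop.png",cv2.resize(im[80:250,200:500],None,fx=2.6,fy=2.6,interpolation=cv2.INTER_CUBIC))
t=cv2.imread("pics/top1.png")[160:285,185:430]; cv2.imwrite("pics/crop2.png",cv2.resize(t,None,fx=3.2,fy=3.2,interpolation=cv2.INTER_CUBIC))
E
```

```text
bench z 1.180365703265407
tray z>.03 164 [538.3 185.3] [109.8  67.6] 13.2 z [33.4 41.3 49. ]
tray z>.01 278 [541.  176.6] [171.1 104.2] 6.8 z [10.1 37.1 48.7]
caster all 203 [499.2 351.9] [124.5  97.6] 8.0 z [ 8.1 49.6 65.3]
caster high 122 [495.  353.3] [46.6 26.1] 6.9 z [45.7 55.6 65.5]
plate white 1193 [498.6 354.4] [126.2 110.4] 2.6 z [-5.8  1.2  8.9]
carton 957 [727.9 165.9] [ 81.5 110.1] 10.2 z [35.9 61.  68.6]
pad 544 [ 608.1 -145.1] [56.3 88.1] 2.5 z [ 64.2  90.2 113.7]
full tray 219 [ 501.8 -134.2] [65.2 96.2] 1.3 z [ 85.8 124.  153. ]
bar 311 [ 562.1 -253.9] [263.8   9.6] 3.4 z [297.4 302.8 308.2]
level 504 [ 553.2 -415.6] [181.1  25.6] 2.7 z [20.6 40.3 48.3]
rackz 4145 [ 556.7 -156.9] [274.3 145.7] 1.9 z [ 61.2 104.5 192.1]
pad plane [ 0.01708388 -0.50677326  0.00495635] 26.88779498364108 91.93077154314587 0.003025526801000978
```

View pics/crop2.png

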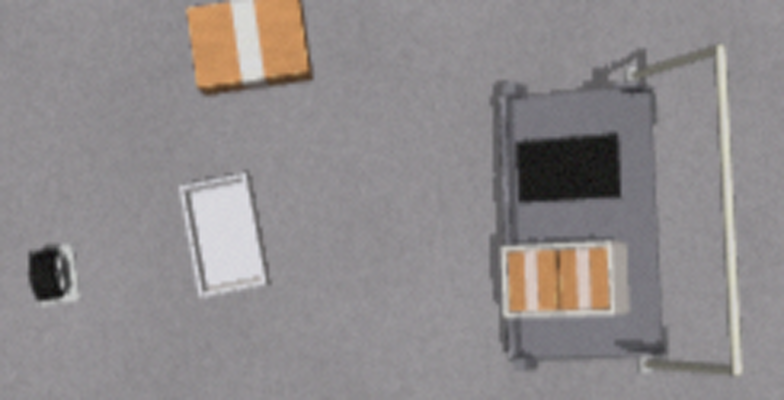

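Emit:
send_rows(
  plan=[
    [[-1, 0.3, 0.2, 1, 0], [-1, 0.3, 0.2, 1, 0], [-1, 0.3, 0.2, 1, 0], [-1, 0.3, 0.2, 1, 0], [-1, 0.3, 0.2, 1, 0], [-1, 0.3, 0.2, 1, 0], [-1, 0.7, 1, 1, 0], [-1, 0.7, 1, 1, 0], [-1, 0.7, 1, 1, 0], [-1, 0.7, 1, 1, 0], [-1, 0.7, 1, 1, 0], [-1, 0.7, 1, 1, 0]],
  ],
)

```text
t: 1.1
tool_pos: [0.3402, -0.3636, 0.4361]
orientation: [3.095, 0.534, 0.002]
force: [-0.3, -0.6, 0.8]
opening: 0.093
gripper_force: 0.0
```

Emit:
send_rows(
  plan=[
    [[-1, 0.5, 1, 0, 0], [-1, 0.5, 1, 0, 0], [-1, 0.5, 1, 0, 0], [-1, 0.5, 1, 0, 0], [-1, 0.5, 1, 0, 0], [-1, 0.5, 1, 0, 0], [-1, 0.5, 1, 0, 0]],
  ],
)

```text
t: 1.68
tool_pos: [0.44, -0.1643, 0.4351]
orientation: [-3.095, -0.534, 0.0]
force: [0.1, -0.3, 0.7]
opening: 0.0932
gripper_force: 0.0
```

Emit:
send_rows(
  plan=[
    [[-1, 0.1, 1, 0, -0.11], [-1, 0.1, 1, 0, -0.11], [-1, 0.1, 1, 0, -0.11], [-1, 0.1, 1, 0, -0.11], [-1, 0.1, 1, 0, -0.11], [-1, 0.1, 1, 0, -0.11]],
  ],
)

```text
t: 2.18
tool_pos: [0.4592, 0.0378, 0.4351]
orientation: [-3.12, -0.356, 0.001]
force: [0.3, -0.5, -0.9]
opening: 0.0934
gripper_force: 0.0
```

Emit:
send_rows(
  plan=[
    [[-1, 0, 0.7, -1, 0], [-1, 0, 0.7, -1, 0], [-1, 0, 0.7, -1, 0], [-1, 0, 0.7, -1, 0], [-1, 0, 0.7, -1, 0], [-1, 0, 0.7, -1, 0], [-1, 0, 0.7, -1, 0], [-1, 0, 0.7, -1, 0]],
  ],
)

```text
t: 2.85
tool_pos: [0.4581, 0.1724, 0.2331]
orientation: [3.12, 0.35, -0.008]
force: [0.1, -0.6, 0.7]
opening: 0.093
gripper_force: 0.0
```

```bash
python3 - <<'E'
from h import *
img,d,P,s=cloud("wrist"); cv2.imwrite("pics/w1.png",img); np.save("w1.npy",P); print(s["tool_pos"],s["orientation"])
for z in (0.,.04,.059):
  M=abs(P[...,2]-z)<.004; print(z,M.sum())
print(np.nanmedian(P[300:390,300:340,2]))
E
```

```text
[0.45806949 0.17241866 0.23309119] [ 3.12046503  0.3495531  -0.00802586]
0.0 181538
0.04 2402
0.059 2008
0.0009199580928588857
```

View pics/w1.png

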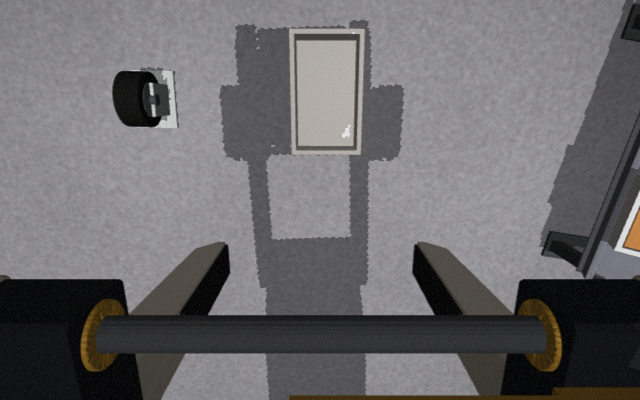

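```bash
cat >> h.py <<'E'
def ray(name,uv,z,s=None):
    c=viewer.calibration(name);K=np.array(c["camera_matrix"])
    if "extrinsics" in c: T=np.array(c["extrinsics"])
    else:
        W=np.eye(4);W[:3,:3]=R.from_rotvec(s["orientation"]).as_matrix();W[:3,3]=s["tool_pos"];T=W@np.array(c["hand_eye"])
    o=[]
    for u,v in uv:
        r=T[:3,:3]@np.array([(u-K[0,2])/K[0,0],-(v-K[1,2])/K[1,1],-1]); o.append(T[:3,3]+r*(z-T[2,3])/r[2])
    return np.array(o)
E
python3 - <<'E'
from h import *
s=dict(tool_pos=np.array([0.45806949,0.17241866,0.23309119]),orientation=[3.12046503,0.3495531,-0.00802586])
c=ray("wrist",[(290,29),(365,31),(361,154),(291,153)],.04,s)*1000; print(c.round(1).tolist(),c.mean(0).round(1))
r=cv2.minAreaRect(c[:,:2].astype(np.float32));print(r)
p=ray("wrist",[(174,70),(178,128)],.003,s)*1000; print("plate edge",p.round(1).tolist(),np.degrees(np.arctan2(*(p[0]-p[1])[[1,0]])))
P=np.load("w1.npy");Q=P[55:140,100:185].reshape(-1,3)
for lo in (.04,.05):
  W=Q[Q[:,2]>lo]; print(len(W),cv2.minAreaRect((W[:,:2]*1000).astype(np.float32)),W[:,2].max())
img=cv2.imread("pics/w1.png"); 
# plate points
m=(Q[:,2]<.02)&(img[55:140,100:185].reshape(-1,3).min(-1)>170); print("plate",m.sum(),cv2.minAreaRect((ray("wrist",np.argwhere(m.reshape(85,85))[:,::-1]+[100,55],.003,s)[:,:2]*1000).astype(np.float32)))
# rack: top camera
T=np.load("top.npy");t=cv2.imread("pics/top1.png").astype(int)
M=np.zeros((400,640),bool);M[165:285,404:420]=1;M&=(t.min(-1)>140)&(T[...,2]>.29)
b=T[M]*1000; f=np.polyfit(b[:,0],b[:,1],1);print("bar",b.mean(0),np.degrees(np.arctan(f[0])),b[:,0].min(),b[:,0].max())
M=np.zeros((400,640),bool);M[195:230,340:390]=1;M&=t.max(-1)<60
vu=np.argwhere(M); 
for e in (vu[:,0].min(),vu[:,0].max(),vu[:,1].min(),vu[:,1].max()):pass
print("pad px",vu.min(0),vu.max(0),vu.mean(0), "depth mean",np.nanmean(T[M],0)*1000, "rayctr",ray("top",[vu.mean(0)[::-1]],.088)*1000)
E
```

```text
[[584.9, 228.7, 40.0], [597.8, 164.5, 40.0], [492.8, 140.9, 40.0], [479.0, 206.5, 40.0]] [538.6 185.2  40. ]
((538.8260498046875, 184.81198120117188), (108.23155212402344, 67.05714416503906), 11.86085319519043)
plate edge [[528.5, 338.3, 3.0], [472.7, 328.1, 3.0]] 10.338612962153922
1803 ((496.6256408691406, 352.5973205566406), (48.54816436767578, 29.573505401611328), 11.373672485351562) 0.06080650033313173
1276 ((496.03302001953125, 355.30450439453125), (39.173583984375, 24.0317440032959), 11.373671531677246) 0.06080650033313173
plate 451 ((496.05206298828125, 354.85211181640625), (55.46125030517578, 40.17548751831055), 11.556896209716797)
bar [ 560.61971761 -254.07314622  302.79404839] 3.332014383576923 430.41197780916855 693.9136925055476
pad px [202 346] [222 378] [212.47474747 362.26262626] depth mean [ 607.12442413 -145.94548767   89.46869858] rayctr [[ 607.25389444 -146.54470451   88.        ]]
```

Emit:
send_rows(
  plan=[
    [[-1, 0.4, 0.055, -0.4, -0.01], [-1, 0.4, 0.055, -0.4, -0.01], [-1, 0.4, 0.055, -0.4, -0.01], [-1, 0.4, 0.055, -0.4, -0.01], [-1, 0.4, 0.055, -1, -0.01], [-1, 0.4, 0.055, -1, -0.01], [-1, 0.4, 0.055, -1, -0.01], [-1, 0.4, 0.055, -1, -0.01], [-1, 0.4, 0.055, -1, -0.01], [-1, 0.4, 0.055, -1, -0.01]],
  ],
)

```text
t: 3.73
tool_pos: [0.5415, 0.1846, 0.0395]
orientation: [-3.124, -0.331, -0.007]
force: [0.3, 1.0, 0.9]
opening: 0.093
gripper_force: 0.0
```

Emit:
send_rows(
  plan=[
    [[1, 0, 0, -0.03, 0], [1, 0, 0, -0.03, 0], [1, 0, 0, -0.03, 0], [1, 0, 0, -0.03, 0], [1, 0, 0, -0.03, 0], [1, 0, 0, -0.03, 0], [1, 0, 0, -0.03, 0], [1, 0, 0, -0.03, 0]],
  ],
  force=10,
)

```text
t: 4.4
tool_pos: [0.5394, 0.1852, 0.0306]
orientation: [-3.124, -0.333, -0.002]
force: [-1.1, -0.1, 6.2]
opening: 0.066
gripper_force: 10.0
```

Emit:
send_rows(
  plan=[
    [[1, 0, 0, 1, 0], [1, 0, 0, 1, 0], [1, 0, 0, 1, 0.1], [1, 0, 0, 1, 0.3], [1, 0.1, -0.2, 1, 0.4], [1, 0.17, -1, 1, 0.68], [1, 0.17, -1, 1, 0.68], [1, 0.17, -1, 1, 0.68], [1, 0.17, -1, 1, 0.68], [1, 0.17, -1, 1, 0.68], [1, 0.17, -1, 1, 0.68], [1, 0.17, -1, 1, 0.68]],
  ],
)

```text
t: 5.4
tool_pos: [0.5727, -0.0155, 0.2293]
orientation: [-2.813, -1.397, 0.001]
force: [0.4, 0.5, -1.0]
opening: 0.066
gripper_force: 10.0
```

Emit:
send_rows(
  plan=[
    [[1, 0.17, -0.3, 0, 0.67], [1, 0.17, -0.3, 0, 0.67], [1, 0.17, -0.3, 0, 0.67], [1, 0.17, -0.3, 0, 0.67], [1, 0.17, -0.3, 0, 0.67], [1, 0.17, -0.3, 0, 0.67], [1, 0.17, -0.3, 0, 0.67], [1, 0.17, -0.3, 0, 0.67]],
  ],
)

```text
t: 6.07
tool_pos: [0.6068, -0.0733, 0.2293]
orientation: [-2.16, -2.28, 0.0]
force: [1.1, 0.1, -1.2]
opening: 0.0658
gripper_force: 10.0
```

Emit:
send_rows(
  plan=[
    [[1, 0, -0.37, 0, 0.005], [1, 0, -0.37, 0, 0.005], [1, 0, -0.37, 0, 0.005], [1, 0, -0.37, -0.15, 0.005], [1, 0, -0.37, -0.3, 0.005], [1, 0, -0.37, -0.3, 0.005], [1, 0, -0.37, -0.3, 0.005]],
  ],
)

```text
t: 6.65
tool_pos: [0.6052, -0.1477, 0.1675]
orientation: [-2.152, -2.282, 0.003]
force: [-0.2, -0.1, -0.9]
opening: 0.0658
gripper_force: 10.0
```

```bash
python3 - <<'E'
from h import *
a=cloud("wrist")[0]; b=cloud("scene")[0]; print(telemetry.read_state()["tool_pos"])
b=cv2.resize(b[90:260,180:390],None,fx=2.4,fy=2.4,interpolation=cv2.INTER_CUBIC)[:400]
a=cv2.resize(a,None,fx=.45,fy=.45); o=np.zeros((400,800,3),np.uint8); o[:b.shape[0],:b.shape[1]]=b; o[:180,510:798]=a
cv2.imwrite("pics/p3.png",o)
E
```

```text
[ 0.60768064 -0.14862248  0.17146337]
```

View pics/p3.png

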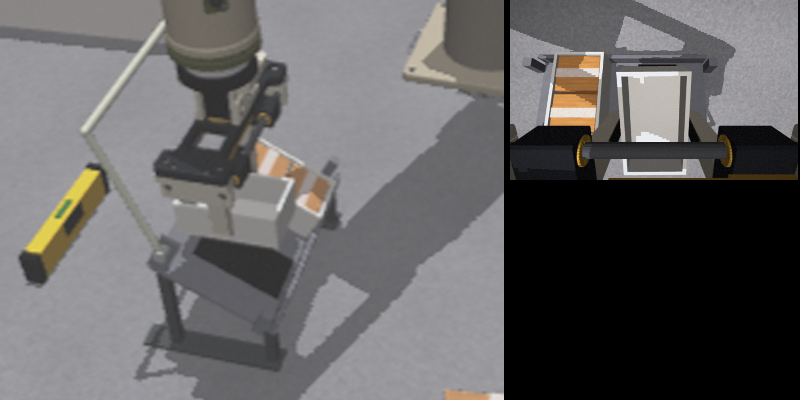

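Emit:
send_rows(
  plan=[
    [[1, 0, 0, -0.05, 0], [1, 0, 0, -0.1, 0], [1, 0, 0.01, -0.12, 0], [1, 0, 0.02, -0.14, 0], [1, 0, 0.03, -0.16, 0], [1, 0, 0.035, -0.18, 0], [1, 0, 0.045, -0.2, 0], [1, 0, 0.05, -0.22, 0], [1, 0, 0.055, -0.235, 0], [1, 0, 0.06, -0.25, 0], [1, 0, 0.065, -0.265, 0], [1, 0, 0.07, -0.275, 0], [1, 0, 0.07, -0.275, 0]],
  ],
  force=6,
)

```text
t: 7.83
tool_pos: [0.6074, -0.1352, 0.1153]
orientation: [2.153, 2.286, 0.001]
force: [-0.2, 0.1, 2.6]
opening: 0.066
gripper_force: 6.0
```

```bash
python3 - <<'E'
from h import *
a=cloud("wrist")[0]; b=cloud("scene")[0]; s=telemetry.read_state();print(s["tool_pos"],s["force"],s["wrist_torque"])
b=cv2.resize(b[90:260,180:390],None,fx=2.4,fy=2.4,interpolation=cv2.INTER_CUBIC)[:400]
a=cv2.resize(a,None,fx=.45,fy=.45); o=np.zeros((400,800,3),np.uint8); o[:b.shape[0],:b.shape[1]]=b; o[:180,510:798]=a
cv2.imwrite("pics/p4.png",o)
E
```

```text
[ 0.60743296 -0.13519061  0.1153685 ] [-0.28585687  0.34696756  4.08379303] [-0.06805413  0.02179629 -0.057496  ]
```

View pics/p4.png

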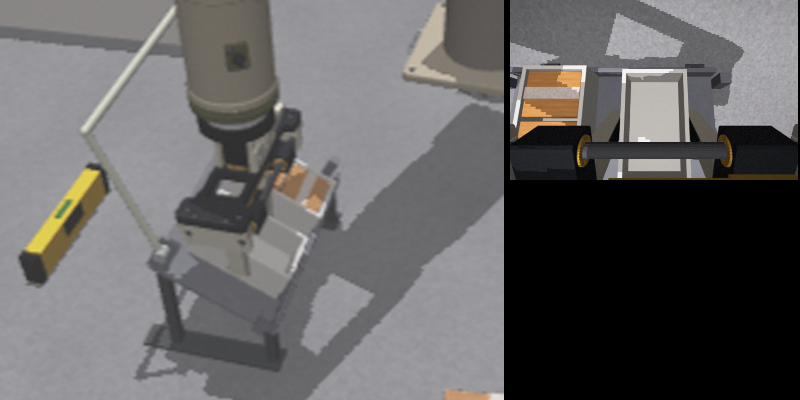

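Emit:
send_rows(
  plan=[
    [[1, 0, 0.01, -0.008, 0], [1, 0, 0.02, -0.014, 0], [1, 0, 0.03, -0.018, 0], [1, 0, 0.04, -0.022, 0], [1, 0, 0.04, -0.022, 0]],
  ],
)

```text
t: 8.35
tool_pos: [0.6078, -0.1282, 0.1115]
orientation: [2.152, 2.285, -0.0]
force: [1.1, -3.5, 4.7]
opening: 0.0662
gripper_force: 6.0
```

Emit:
send_rows(
  plan=[
    [[-0.72, 0, 0, 0, 0], [-0.72, 0, 0, 0, 0], [-0.72, 0, 0, 0, 0], [-0.72, 0, 0, 0, 0], [-0.72, 0, 0.1, 0.5, 0], [-0.72, 0, 0.1, 0.5, 0], [-0.72, 0, 0.3, 0.7, 0], [-0.72, 0, 0.3, 0.7, 0], [-0.72, 0, 0.3, 0.7, 0]],
  ],
)

```text
t: 9.1
tool_pos: [0.6098, -0.0644, 0.258]
orientation: [2.145, 2.284, 0.011]
force: [0.1, -0.3, 0.8]
opening: 0.0798
gripper_force: 0.0
```

```bash
python3 - <<'E'
from h import *
img,d,P,s=cloud("wrist"); cv2.imwrite("pics/w5.png",img); np.save("w5.npy",P); print(s["tool_pos"].tolist(),s["orientation"].tolist())
E
```

```text
[0.6097950527144188, -0.06435140225955145, 0.2579763511785827] [2.145184472057706, 2.2842957980367284, 0.01088303806132026]
```

View pics/w5.png

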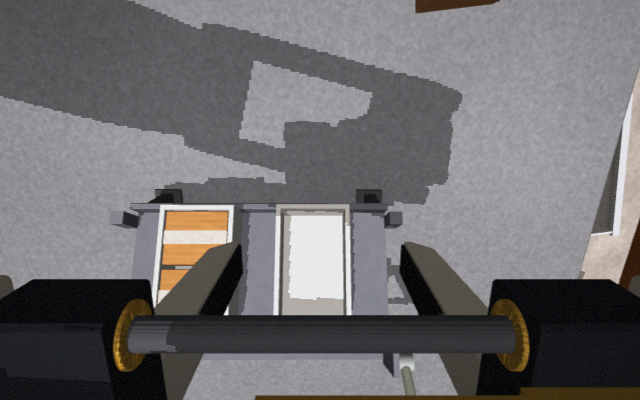

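Emit:
send_rows(
  plan=[
    [[1, -0.01, -0.22, -0.2, 0], [1, -0.01, -0.22, -0.2, 0], [1, -0.01, -0.22, -0.2, 0], [1, -0.01, -0.22, -0.2, 0], [1, -0.01, -0.22, -0.4, 0], [1, -0.01, -0.22, -0.67, 0], [1, -0.01, -0.22, -0.67, 0], [1, -0.01, -0.22, -0.67, 0]],
  ],
  force=10,
)

```text
t: 9.82
tool_pos: [0.6027, -0.1097, 0.1125]
orientation: [-2.15, -2.283, 0.004]
force: [-1.3, 0.3, -2.4]
opening: 0.0273
gripper_force: 4.7
```

Emit:
send_rows(
  plan=[
    [[1, 0, 0.02, -0.01, 0], [1, 0, 0.04, -0.02, 0], [1, 0, 0.06, -0.03, 0], [1, 0, 0.07, -0.04, 0], [1, 0, 0.08, -0.045, 0]],
  ],
)

```text
t: 10.23
tool_pos: [0.6053, -0.0946, 0.1079]
orientation: [2.152, 2.287, 0.001]
force: [0.6, -0.1, -1.0]
opening: 0.0014
gripper_force: 0.0
```

Emit:
send_rows(
  plan=[
    [[1, 0, 0.01, -0.005, 0], [1, 0, 0.02, -0.01, 0], [1, 0, 0.025, -0.012, 0], [1, 0, 0.025, -0.012, 0]],
  ],
)

```text
t: 10.57
tool_pos: [0.6053, -0.09, 0.1053]
orientation: [2.153, 2.287, 0.001]
force: [0.1, -1.7, 4.1]
opening: 0.0006
gripper_force: 2.1
```

Emit:
send_rows(
  plan=[
    [[1, 0, 0.01, 0, 0], [1, 0, 0.015, 0, 0], [1, 0, 0.015, 0, 0]],
  ],
)

```text
t: 10.82
tool_pos: [0.6048, -0.0869, 0.1045]
orientation: [-2.153, -2.287, 0.0]
force: [0.9, -2.2, 1.7]
opening: 0.0006
gripper_force: 1.2
```

Emit:
send_rows(
  plan=[
    [[1, 0, 0.01, -0.005, 0], [1, 0, 0.02, -0.01, 0], [1, 0, 0.02, -0.01, 0]],
  ],
)

```text
t: 11.07
tool_pos: [0.6052, -0.0851, 0.1038]
orientation: [2.152, 2.285, -0.003]
force: [-2.0, -9.8, 7.2]
opening: 0.0004
gripper_force: 5.9
```

Emit:
send_rows(
  plan=[
    [[1, 0, -0.06, 0.03, 0], [1, 0, -0.06, 0.2, 0], [-0.5, 0, 0.09, 0.76, 0], [-0.5, 0, 0.09, 0.76, 0], [-0.5, 0, 0.09, 0.76, 0], [-0.5, 0, 0.09, 0.76, 0], [-0.5, 0, 0.09, 0.76, 0]],
  ],
)

```text
t: 11.65
tool_pos: [0.6061, -0.0647, 0.2578]
orientation: [2.15, 2.286, 0.005]
force: [-0.4, -0.1, -1.2]
opening: 0.0294
gripper_force: 0.0
```

```bash
python3 - <<'E'
from h import *
img,d,P,s=cloud("wrist"); print(s["tool_pos"].tolist(),s["orientation"].tolist())
a=cv2.resize(img[180:330,120:410],None,fx=2.7,fy=2.7,interpolation=cv2.INTER_CUBIC);b=cv2.imread("pics/w5.png")[180:330,120:410]
cv2.imwrite("pics/p6.png",a); np.save("w6.npy",P); cv2.imwrite("pics/w6.png",img)
E
```

```text
[0.6061469465431342, -0.06469858135243822, 0.25781339206988274] [2.1498073455033295, 2.2859893660832062, 0.005073972826105628]
```

View pics/p6.png

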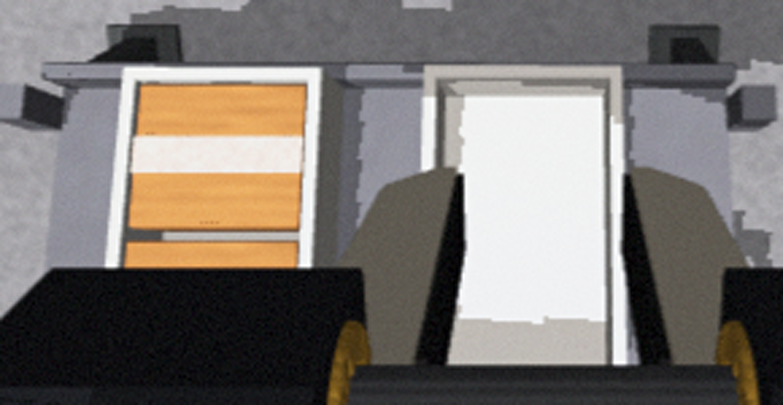

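```bash
python3 - <<'E'
from h import *
s=dict(tool_pos=np.array([0.6061469,-0.0646986,0.2578134]),orientation=[2.1498073,2.2859894,0.005073973])
U=np.array([.9983,.0576]);X=np.array([.0576,-.9983])
def pr(n,uv,z):
    p=ray("wrist",uv,z,s)[:,:2]*1000; print(n,(p@U).round(1),(p@X).round(1), "mean",(p@U).mean().round(1))
g=lambda L:[(120+a/2.7,180+b/2.7) for a,b in L]
pr("ours",g([(424,66),(622,66)]),.098); pr("full",g([(122,67),(322,67)]),.098)
pr("lip",g([(44,66),(735,66)]),.0745)
P=np.load("w6.npy"); 
for u,v in g([(440,73),(600,73),(200,73),(390,72)]): print(P[int(v),int(u)]*1000)
# top view
img,d,T,_=cloud("top"); cv2.imwrite("pics/top2.png",img)
t=cv2.imread("pics/top1.png").astype(int)
# pad edges in first top image, subpixel by intensity profile
g=t.sum(-1)/3
print("rows",g[196:230,355:370].mean(1).round().tolist()); print("cols",g[206:219,338:390].mean(0).round().tolist())
print("rows rack edge L", g[175:200,355:370].mean(1).round().tolist(), g[255:285,355:370].mean(1).round().tolist())
E
```

```text
ours [562.8 628.8] [112.1 112. ] mean 595.8
full [462.3 528.8] [112.6 112.5] mean 495.5
lip [423.9 671.5] [119.1 118.7] mean 547.7
[572.87645529 -81.55312909  98.27945108]
[626.82399168 -78.29404741  98.43923218]
[493.03654304 -87.01509267  95.89314212]
[553.23756383 -88.83970734  74.2763984 ]
rows [121.0, 121.0, 121.0, 121.0, 121.0, 118.0, 97.0, 56.0, 31.0, 28.0, 26.0, 27.0, 27.0, 28.0, 27.0, 27.0, 27.0, 27.0, 25.0, 27.0, 25.0, 27.0, 26.0, 26.0, 28.0, 33.0, 71.0, 110.0, 121.0, 122.0, 122.0, 123.0, 122.0, 122.0]
cols [139.0, 105.0, 94.0, 93.0, 117.0, 111.0, 91.0, 88.0, 77.0, 38.0, 27.0, 27.0, 26.0, 27.0, 26.0, 27.0, 26.0, 27.0, 27.0, 27.0, 27.0, 26.0, 27.0, 26.0, 28.0, 26.0, 26.0, 26.0, 27.0, 27.0, 26.0, 27.0, 28.0, 26.0, 28.0, 27.0, 27.0, 27.0, 27.0, 31.0, 62.0, 114.0, 120.0, 120.0, 120.0, 120.0, 121.0, 120.0, 120.0, 120.0, 119.0, 120.0]
rows rack edge L [142.0, 142.0, 141.0, 142.0, 142.0, 141.0, 142.0, 141.0, 141.0, 140.0, 135.0, 132.0, 126.0, 115.0, 117.0, 121.0, 122.0, 122.0, 121.0, 122.0, 122.0, 121.0, 121.0, 121.0, 121.0] [150.0, 151.0, 181.0, 172.0, 139.0, 124.0, 122.0, 123.0, 123.0, 123.0, 123.0, 123.0, 123.0, 123.0, 123.0, 121.0, 110.0, 120.0, 137.0, 141.0, 142.0, 142.0, 141.0, 141.0, 142.0, 142.0, 142.0, 140.0, 141.0, 141.0]
```

Emit:
send_rows(
  plan=[
    [[-0.85, 0.01, -0.317, 0, 0], [-0.85, 0.01, -0.317, 0, 0], [-0.85, 0.01, -0.317, 0, 0], [-0.85, 0.01, -0.317, 0, 0], [-0.85, 0.01, -0.317, -0.3, 0], [-0.85, 0.01, -0.317, -0.715, 0], [-0.85, 0.01, -0.317, -0.715, 0], [-0.85, 0.01, -0.317, -0.715, 0], [-0.85, 0.01, -0.317, -0.715, 0], [1, 0.01, -0.317, -0.715, 0], [1, 0.01, -0.317, -0.715, 0], [1, 0.01, -0.317, -0.715, 0], [1, 0.01, -0.317, -0.715, 0], [1, 0.01, -0.317, -0.715, 0]],
  ],
  force=8,
)

```text
t: 12.92
tool_pos: [0.6084, -0.1287, 0.1146]
orientation: [2.151, 2.285, 0.003]
force: [-0.6, 1.7, 7.4]
opening: 0.0662
gripper_force: 8.0
```

Emit:
send_rows(
  plan=[
    [[1, 0, 0.01, -0.005, 0], [1, 0, 0.02, -0.01, 0], [1, 0, 0.03, -0.015, 0], [1, 0, 0.03, -0.015, 0]],
  ],
)

```text
t: 13.25
tool_pos: [0.6081, -0.1246, 0.1119]
orientation: [2.151, 2.283, -0.0]
force: [-3.4, -5.8, 8.7]
opening: 0.0661
gripper_force: 8.0
```

Emit:
send_rows(
  plan=[
    [[1, -0.007, 0.005, -0.003, 0], [1, -0.007, 0.01, -0.006, 0], [1, -0.007, 0.01, -0.006, 0]],
  ],
)

```text
t: 13.5
tool_pos: [0.608, -0.1232, 0.1115]
orientation: [2.149, 2.281, 0.002]
force: [1.2, -8.6, 7.5]
opening: 0.0659
gripper_force: 8.0
```

Emit:
send_rows(
  plan=[
    [[-0.75, 0, 0, 0, 0], [-0.75, 0, 0, 0, 0], [-0.75, 0, 0, 0, 0], [-0.75, 0, 0, 0, 0], [-0.75, 0, 0, 0.3, 0], [-0.75, 0, 0.2, 0.7, 0], [-0.75, 0, 0.31, 0.7, 0], [-0.75, 0, 0.31, 0.7, 0], [-0.75, 0, 0.31, 0.7, 0], [-0.75, 0, 0.31, 0.7, 0]],
  ],
)

```text
t: 14.33
tool_pos: [0.6067, -0.0574, 0.2501]
orientation: [2.148, 2.287, 0.004]
force: [0.3, -0.1, -0.0]
opening: 0.0815
gripper_force: 0.0
```

```bash
python3 - <<'E'
from h import *
img,d,P,s=cloud("wrist"); print(s["tool_pos"].tolist(),s["orientation"].tolist())
a=cv2.resize(img[180:330,120:410],None,fx=2.7,fy=2.7,interpolation=cv2.INTER_CUBIC)
cv2.imwrite("pics/p7.png",a)
E
```

```text
[0.6066811360030677, -0.05740912319694144, 0.25007622474196056] [2.1484822246554383, 2.287180728667961, 0.003861777480867584]
```

View pics/p7.png

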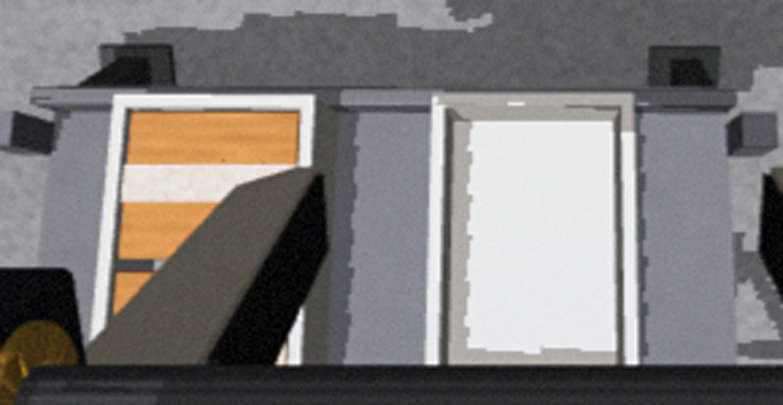

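Emit:
send_rows(
  plan=[
    [[-0.3, -0.2, 0.9, 0, -0.7], [-0.3, -0.2, 0.9, 0, -0.7], [-0.3, -0.2, 0.9, 0, -0.7], [-0.3, -0.2, 0.9, 0, -0.7], [-0.3, -0.2, 0.9, 0, -0.7], [-0.3, -0.2, 0.9, 0, -0.7], [-0.3, -0.2, 0.9, 0, -0.7]],
  ],
)

```text
t: 14.97
tool_pos: [0.5641, 0.1223, 0.245]
orientation: [-2.832, -1.358, 0.006]
force: [0.5, -0.3, -0.3]
opening: 0.0608
gripper_force: 0.0
```

Emit:
send_rows(
  plan=[
    [[-0.3, -0.7, 0.9, 0, -0.667], [-0.3, -0.7, 0.9, 0, -0.667], [-0.3, -0.7, 0.9, 0, -0.667], [-0.3, -0.7, 0.9, 0, -0.667], [-0.3, -0.7, 0.9, 0, -0.667], [-0.3, -0.7, 0.9, 0, -0.667], [-0.3, -0.7, 0.9, 0, -0.667], [-0.3, -0.7, 0.9, 0, -0.667]],
  ],
)

```text
t: 15.63
tool_pos: [0.4248, 0.3013, 0.2462]
orientation: [3.124, 0.322, -0.003]
force: [0.5, -0.3, -0.2]
opening: 0.0603
gripper_force: 0.0
```

```bash
python3 - <<'E'
from h import *
img,d,P,s=cloud("wrist"); print(s["tool_pos"].tolist(),s["orientation"].tolist())
np.save("w8.npy",P); cv2.imwrite("pics/w8.png",img)
M=(P[...,2]>.049)&(P[...,2]<.065)&(abs(P[...,0]-.496)<.04)&(abs(P[...,1]-.355)<.04)
Q=P[M]*1000; r=cv2.minAreaRect(Q[:,:2].astype(np.float32)); print(len(Q),r,np.median(Q[:,:2],0))
m=(P[...,2]<.015)&(abs(P[...,0]-.496)<.05)&(abs(P[...,1]-.355)<.05)&(img.min(-1)>165)
q=ray("wrist",np.argwhere(m)[:,::-1],.003,s)*1000;print(m.sum(),cv2.minAreaRect(q[:,:2].astype(np.float32)))
E
```

```text
[0.42475911371180863, 0.30125147702993843, 0.24617743356825877] [3.12359906905938, 0.32246404432179265, -0.002974304614551195]
1112 ((495.7377624511719, 355.4021301269531), (40.904300689697266, 22.202619552612305), 11.196146965026855) [496.27498946 355.25757577]Traceback (most recent call last):
  File "<stdin>", line 7, in <module>
IndexError: too many indices for array: array is 1-dimensional, but 2 were indexed
```

Emit:
send_rows(
  plan=[
    [[-0.3, 0.352, 0.268, -0.3, 0], [-0.3, 0.352, 0.268, -0.3, 0], [-0.3, 0.352, 0.268, -0.3, 0], [-0.3, 0.352, 0.268, -0.5, 0], [-0.3, 0.352, 0.268, -0.7, 0], [-0.3, 0.352, 0.268, -0.94, 0], [-0.3, 0.352, 0.268, -0.94, 0], [-0.3, 0.352, 0.268, -0.94, 0], [1, 0.352, 0.268, -0.94, 0], [1, 0.352, 0.268, -0.94, 0], [1, 0.352, 0.268, -0.94, 0], [1, 0.352, 0.268, -0.94, 0], [1, 0.352, 0.268, -0.94, 0], [1, 0.352, 0.268, -0.94, 0]],
  ],
  force=12,
)

```text
t: 16.85
tool_pos: [0.4964, 0.3556, 0.0609]
orientation: [-3.125, -0.314, -0.003]
force: [-0.0, -0.5, 0.6]
opening: 0.025
gripper_force: 0.0
```

Emit:
send_rows(
  plan=[
    [[1, 0, 0, 1, 0], [1, 0, 0, 1, 0], [1, 0, 0, 1, 0], [1, 0, 0, 1, 0], [1, 0, 0, 1, 0], [1, 0.3, -0.9, 1, 0.68], [1, 0.3, -0.9, 1, 0.68], [1, 0.3, -0.9, 1, 0.68], [1, 0.3, -0.9, 1, 0.68], [1, 0.3, -0.9, 1, 0.68], [1, 0.3, -0.9, 1, 0.68], [1, 0.3, -0.9, 1, 0.68]],
  ],
)

```text
t: 17.85
tool_pos: [0.5562, 0.1732, 0.2595]
orientation: [-2.819, -1.387, 0.001]
force: [0.8, 0.8, -1.5]
opening: 0.0217
gripper_force: 12.0
```

```bash
python3 - <<'E'
from h import *
img,d,P,s=cloud("scene"); x,y,z=s["tool_pos"]; print(x,y,z)
M=(abs(P[...,0]-x)<.05)&(abs(P[...,1]-y)<.05)&(P[...,2]>.1)&(P[...,2]<z+.02)
Q=P[M]; print(np.percentile(Q[:,2],[0,2,10]).round(4)); vu=np.argwhere(M); a,b=vu.min(0),vu.max(0); print(a,b)
c=img[max(0,a[0]-60):b[0]+15,a[1]-15:b[1]+15]; f=min(8,560/c.shape[0]); cv2.imwrite("pics/p8.png",cv2.resize(c,None,fx=f,fy=f,interpolation=cv2.INTER_CUBIC))
E
```

```text
0.5561648203281303 0.1731835527988306 0.25952419257506354
[0.1885 0.1906 0.1921]
[145 399] [189 427]
```

View pics/p8.png

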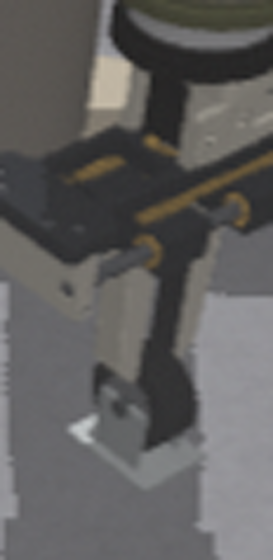

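Emit:
send_rows(
  plan=[
    [[1, 0.255, -0.9, 0, 0.685], [1, 0.255, -0.9, 0, 0.685], [1, 0.255, -0.9, 0, 0.685], [1, 0.255, -0.9, 0, 0.685], [1, 0.255, -0.9, 0, 0.685], [1, 0.255, -0.9, 0, 0.685], [1, 0.255, -0.9, 0, 0.685], [1, 0.255, -0.9, 0, 0.685]],
  ],
  force=18,
)

```text
t: 18.57
tool_pos: [0.6067, -0.0036, 0.2594]
orientation: [-2.162, -2.278, -0.0]
force: [-0.1, 0.7, -1.5]
opening: 0.0219
gripper_force: 18.0
```

Emit:
send_rows(
  plan=[
    [[1, 0, -0.63, 0, 0], [1, 0, -0.63, 0, 0], [1, 0, -0.63, 0, 0], [1, 0, -0.63, 0, 0], [1, 0, -0.63, -0.1, 0], [1, 0, -0.63, -0.2, 0], [1, 0, -0.63, -0.3, 0], [1, 0, -0.63, -0.3, 0], [1, 0, -0.63, -0.3, 0]],
  ],
)

```text
t: 19.32
tool_pos: [0.6061, -0.1288, 0.1985]
orientation: [-2.156, -2.281, 0.002]
force: [-0.8, 0.5, -1.6]
opening: 0.022
gripper_force: 18.0
```

```bash
python3 - <<'E'
from h import *
a=cloud("wrist")[0]; b=cloud("scene")[0]; s=telemetry.read_state();print(s["tool_pos"],s["orientation"])
b=cv2.resize(b[110:260,220:360],None,fx=3.5,fy=3.5,interpolation=cv2.INTER_CUBIC)
a=a[100:320,160:460]; o=np.zeros((525,795,3),np.uint8); o[:b.shape[0],:b.shape[1]]=b; o[:220,493:793]=a
cv2.imwrite("pics/p9.png",o)
E
```

```text
[ 0.60764625 -0.12987094  0.20125605] [2.15569594e+00 2.28326123e+00 1.40367347e-03]
```

View pics/p9.png

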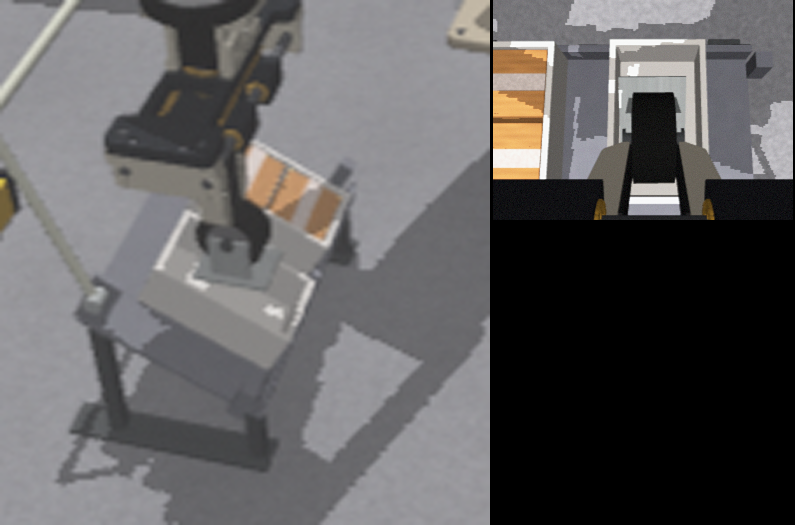

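I've now viewed 11 pictures against the limit of 10, which was my miscount. From here I'll work from numbers only.

Emit:
send_rows(
  plan=[
    [[1, 0, 0, -0.06, 0], [1, 0, 0, -0.1, 0], [1, 0, 0, -0.13, 0], [1, 0, 0, -0.15, 0], [1, 0, 0, -0.16, 0], [1, 0, 0, -0.16, 0]],
  ],
)

```text
t: 19.92
tool_pos: [0.6067, -0.1307, 0.1677]
orientation: [-2.156, -2.284, -0.0]
force: [-1.5, -0.0, 1.0]
opening: 0.0218
gripper_force: 18.0
```

Emit:
send_rows(
  plan=[
    [[1, 0, 0.012, -0.01, 0], [1, 0, 0.025, -0.02, 0], [1, -0.001, 0.037, -0.03, 0], [1, -0.002, 0.05, -0.04, 0], [1, -0.003, 0.062, -0.05, 0], [1, -0.004, 0.075, -0.06, 0]],
  ],
  force=10,
)

```text
t: 20.42
tool_pos: [0.6062, -0.1155, 0.1559]
orientation: [2.156, 2.285, 0.001]
force: [-2.4, 1.9, 2.6]
opening: 0.0218
gripper_force: 10.0
```

```bash
cat > tilt.py <<'E'
from h import *
# caster points in rack frame (rack x, u-598.4, z) from wrist cam
img,d,P,s=cloud("wrist"); U=np.array([.9983,.0576]);X=np.array([.0576,-.9983])
p=P[...,:2]*1000; rx=p@X-203.1; ru=p@U-598.4; z=P[...,2]*1000
print("tcp",s["tool_pos"].round(4),"rx",s["tool_pos"][:2]@X*1000-203.1,"F",s["force"].round(1))
sh=(rx+70)*.883+(z-60)*.469; n=-(rx+70)*.469+(z-60)*.883   # shelf coords
for lat in ((-20,-14),(14,20)):
    for a in range(0,70,6):
        M=(ru>lat[0])&(ru<lat[1])&(sh>a)&(sh<a+6)&(n>-5)&(n<75)
        if M.sum()>5: print(lat,a,M.sum(),"n",np.percentile(n[M],[5,50,95]).round(1))
np.savez("t.npz",sh=sh,n=n,ru=ru,img=img)
E
python3 tilt.py
```

```text
tcp [ 0.6062 -0.1155  0.1559] rx -52.91370738251959 F [-2.4  1.9  2.6]
(-20, -14) 0 226 n [ 6.2 26.3 43.1]
(-20, -14) 6 46 n [5.5 6.5 7.8]
(-20, -14) 12 80 n [16.7 17.5 18.5]
(-20, -14) 18 87 n [15.4 16.8 17.7]
(-20, -14) 24 31 n [14.4 15.8 17.1]
(-20, -14) 30 58 n [13.9 48.  49.9]
(-20, -14) 36 44 n [47.  48.3 49.7]
(-20, -14) 42 74 n [66.6 70.4 73. ]
(-20, -14) 48 13 n [73.5 74.2 74.9]
(-20, -14) 66 16 n [ 5.6  7.  10.7]
(14, 20) 0 222 n [ 6.2 26.2 42.9]
(14, 20) 6 49 n [5.7 6.8 8.1]
(14, 20) 12 67 n [15.5 16.5 17.9]
(14, 20) 18 78 n [14.5 15.8 16.8]
(14, 20) 24 37 n [14.1 14.9 16.6]
(14, 20) 30 47 n [12.6 14.1 48.7]
(14, 20) 36 23 n [45.5 47.3 48.5]
(14, 20) 42 74 n [66.4 70.3 73.1]
(14, 20) 48 14 n [73.3 73.8 74.7]
(14, 20) 66 16 n [5.7 6.8 9.6]
```

Emit:
send_rows(
  plan=[
    [[1, 0, 0.01, -0.01, 0], [1, -0.001, 0.02, -0.02, 0], [1, -0.002, 0.03, -0.03, 0], [1, -0.003, 0.04, -0.04, 0], [1, -0.003, 0.05, -0.05, 0], [1, -0.004, 0.055, -0.06, 0], [1, -0.004, 0.055, -0.06, 0]],
  ],
)

```text
t: 21.05
tool_pos: [0.6061, -0.1059, 0.1458]
orientation: [2.154, 2.282, 0.0]
force: [-6.2, -0.6, 15.1]
opening: 0.0217
gripper_force: 10.2
```

```bash
python3 tilt.py
```

```text
tcp [ 0.6061 -0.1059  0.1458] rx -62.47055537142245 F [-6.2 -0.6 15.1]
(-20, -14) 0 206 n [ 6.  25.3 43.2]
(-20, -14) 6 73 n [ 5.6  6.9 10.3]
(-20, -14) 12 85 n [ 9.5 10.7 11.5]
(-20, -14) 18 35 n [ 9.7 11.3 45.4]
(-20, -14) 24 24 n [10.7 45.1 46.5]
(-20, -14) 30 103 n [62.5 67.2 71. ]
(-20, -14) 36 42 n [72.  73.2 74.9]
(-20, -14) 60 13 n [12.8 13.7 14.1]
(-20, -14) 66 21 n [ 6.   7.2 14. ]
(14, 20) 0 208 n [ 6.  27.2 43.1]
(14, 20) 6 75 n [5.7 6.7 9.3]
(14, 20) 12 70 n [ 6.8  9.2 10.3]
(14, 20) 18 43 n [ 6.1  9.6 43.3]
(14, 20) 24 17 n [ 8.2 43.7 45.3]
(14, 20) 30 104 n [62.4 67.4 70.8]
(14, 20) 36 52 n [71.5 73.1 74.8]
(14, 20) 54 17 n [11.2 12.2 13.1]
(14, 20) 60 33 n [11.3 12.4 13.6]
(14, 20) 66 33 n [ 5.6  7.  13. ]
```

Emit:
send_rows(
  plan=[
    [[1, 0, -0.005, 0.015, 0], [0.2, 0, -0.005, 0.015, 0], [0.2, 0, -0.005, 0.015, 0], [0.2, 0, -0.005, 0.015, 0], [0.2, 0, -0.005, 0.015, 0], [0.2, 0, -0.005, 0.3, 0], [0.2, 0, -0.005, 0.5, 0], [0.2, 0, 0.2, 0.6, 0], [0.2, 0, 0.2, 0.6, 0], [0.2, 0, 0.2, 0.6, 0]],
  ],
)

```text
t: 21.93
tool_pos: [0.607, -0.0631, 0.2673]
orientation: [2.15, 2.284, 0.006]
force: [0.4, -0.6, -0.5]
opening: 0.037
gripper_force: 0.0
```

```bash
python3 tilt.py
```

```text
tcp [ 0.607  -0.0631  0.2673] rx -105.15605023869337 F [ 0.4 -0.6 -0.5]
(-20, -14) 0 82 n [ 5.7 24.3 43.3]
(-20, -14) 6 28 n [ 6.2  9.3 10.8]
(-20, -14) 12 32 n [ 8.3  9.4 10.6]
(-20, -14) 18 18 n [ 8.8  9.4 44.8]
(-20, -14) 24 26 n [ 9.5 43.3 44.3]
(-20, -14) 30 21 n [42.8 44.4 45.5]
(-20, -14) 36 34 n [ 9.4 44.4 45.7]
(-20, -14) 42 25 n [ 8.8 43.  44.6]
(-20, -14) 48 32 n [ 8.7 10.2 43.6]
(-20, -14) 54 31 n [ 8.7  9.8 11.1]
(-20, -14) 60 36 n [ 6.8  9.4 10.9]
(-20, -14) 66 42 n [5.7 6.7 7.9]
(14, 20) 0 78 n [ 6.1 22.2 43.1]
(14, 20) 6 32 n [ 5.4  9.  10.5]
(14, 20) 12 35 n [ 8.8  9.6 10.9]
(14, 20) 18 30 n [ 8.5  9.5 10.7]
(14, 20) 24 26 n [ 8.4  9.8 10.7]
(14, 20) 30 26 n [ 8.6  9.7 45. ]
(14, 20) 36 38 n [ 8.7 10.1 46.1]
(14, 20) 42 29 n [ 8.4  9.5 10.7]
(14, 20) 48 33 n [ 8.4  9.9 10.7]
(14, 20) 54 36 n [ 8.9  9.7 10.6]
(14, 20) 60 36 n [ 6.3  9.5 10.7]
(14, 20) 66 42 n [5.4 6.5 7.8]
```

Emit:
send_rows(
  plan=[
    [[0, 0, 0, 0.78, -0.3], [0, 0, 0, 0.78, -0.5], [0, 0, 0, 0.78, -0.75], [0, 0, 0, 0.78, -0.75], [0, -0.1, -0.3, 0.78, -0.75], [0, -0.225, -0.94, 0.78, -0.75], [0, -0.225, -0.94, 0.78, -0.75], [0, -0.225, -0.94, 0.78, -0.75], [0, -0.225, -0.94, 0.78, -0.75], [0, -0.225, -0.94, 0.78, -0.75]],
  ],
)

```text
t: 22.82
tool_pos: [0.5578, -0.259, 0.4154]
orientation: [-2.868, -1.276, 0.008]
force: [-0.1, 0.5, 0.1]
opening: 0.0465
gripper_force: 0.0
```

Emit:
send_rows(
  plan=[
    [[0, 0, 0, 0, -0.75], [0, 0, 0, 0, -0.75], [0, 0, 0, 0, -0.75], [0, 0, 0, 0, -0.75], [0, 0, 0, 0, -0.75], [0, 0, 0, 0, -0.75], [0, 0, 0, 0, -0.75], [0, 0, 0, 0, -0.75]],
  ],
)

```text
t: 23.48
tool_pos: [0.56, -0.253, 0.4168]
orientation: [-3.138, -0.088, 0.006]
force: [0.6, 0.1, -0.6]
opening: 0.0465
gripper_force: 0.0
```

```bash
python3 - <<'E'
from h import *
for n in ("wrist","top"):
    img,d,P,s=cloud(n); print(n,s["tool_pos"].round(4),s["orientation"].round(3))
    M=(P[...,2]>.26)&(P[...,2]<.33)&(abs(P[...,1]+.254)<.03)&(img.min(-1)>100)&(P[...,0]>.43)&(P[...,0]<.7)
    b=P[M]*1000; print(len(b))
    if len(b)>20: f=np.polyfit(b[:,0],b[:,1],1); print(f[0],np.polyval(f,561),b[:,2].mean(),b[:,0].min(),b[:,0].max())
E
```

```text
wrist [ 0.56   -0.253   0.4168] [-3.138 -0.088  0.006]
3516
0.05759356915947688 -253.59050417553547 300.9005772655592 461.80758966085176 696.682653404715
top [ 0.56   -0.253   0.4171] [-3.139 -0.093  0.005]
180
0.0625275589640752 -252.19401307658617 298.7130330683299 430.39048984863774 694.2092536735603
```

Emit:
send_rows(
  plan=[
    [[0, 0, 0, -0.56, 0], [0, 0, 0, -0.56, 0], [0, 0, 0, -0.56, 0], [0, 0, 0, -0.56, 0], [0, 0, 0, -0.56, 0], [1, 0, 0, -0.56, 0], [1, 0, 0, -0.56, 0], [1, 0, 0, -0.56, 0], [1, 0, 0, -0.56, 0], [1, 0, 0, -0.56, 0], [1, 0, 0, -0.56, 0], [1, 0, 0, -0.56, 0]],
  ],
  force=20,
)

```text
t: 24.58
tool_pos: [0.5605, -0.2533, 0.3083]
orientation: [3.139, 0.091, 0.002]
force: [0.0, -2.3, 3.1]
opening: 0.0079
gripper_force: 20.0
```

```bash
python3 -c "
import numpy as np
a0=np.radians(71.3)
for a in list(range(78,197,8))+[196]:
    r=np.radians(a);dx=153*(np.cos(r)-np.cos(a0));dz=153*(np.sin(r)-np.sin(a0))
    print(a,(np.array([dx*.0576,-dx*.9983,dz])/200).round(3).tolist())"
```

```text
78 [-0.005, 0.086, 0.024]
86 [-0.011, 0.192, 0.039]
94 [-0.017, 0.298, 0.039]
102 [-0.023, 0.404, 0.024]
110 [-0.029, 0.506, -0.006]
118 [-0.035, 0.603, -0.049]
126 [-0.04, 0.694, -0.106]
134 [-0.045, 0.775, -0.174]
142 [-0.049, 0.847, -0.254]
150 [-0.052, 0.906, -0.342]
158 [-0.055, 0.953, -0.438]
166 [-0.057, 0.986, -0.54]
174 [-0.058, 1.004, -0.645]
182 [-0.058, 1.008, -0.751]
190 [-0.058, 0.997, -0.857]
196 [-0.056, 0.979, -0.935]
```

Emit:
send_rows(
  plan=[
    [[1, -0.003, 0.04, 0.012, 0], [1, -0.005, 0.086, 0.024, 0], [1, -0.008, 0.14, 0.033, 0], [1, -0.011, 0.192, 0.039, 0], [1, -0.014, 0.245, 0.04, 0], [1, -0.017, 0.298, 0.039, 0], [1, -0.02, 0.35, 0.033, 0], [1, -0.023, 0.404, 0.024, 0], [1, -0.026, 0.455, 0.01, 0], [1, -0.029, 0.506, -0.006, 0]],
  ],
)

```text
t: 25.42
tool_pos: [0.5546, -0.1506, 0.3064]
orientation: [3.14, 0.092, 0.001]
force: [2.1, -3.7, 0.4]
opening: 0.0084
gripper_force: 20.0
```

Emit:
send_rows(
  plan=[
    [[1, -0.003, 0.05, -0.02, 0], [1, -0.006, 0.097, -0.043, 0], [1, -0.008, 0.143, -0.071, 0], [1, -0.011, 0.188, -0.1, 0], [1, -0.013, 0.23, -0.133, 0], [1, -0.016, 0.269, -0.168, 0], [1, -0.018, 0.306, -0.207, 0], [1, -0.02, 0.341, -0.248, 0], [1, -0.022, 0.372, -0.291, 0], [1, -0.023, 0.4, -0.336, 0]],
  ],
)

```text
t: 26.25
tool_pos: [0.5496, -0.071, 0.2383]
orientation: [-3.14, -0.092, 0.001]
force: [2.2, -1.7, 2.1]
opening: 0.0079
gripper_force: 20.0
```

Emit:
send_rows(
  plan=[
    [[1, -0.002, 0.025, -0.047, 0], [1, -0.003, 0.047, -0.096, 0], [1, -0.004, 0.065, -0.146, 0], [1, -0.005, 0.08, -0.198, 0], [1, -0.006, 0.091, -0.25, 0], [1, -0.006, 0.098, -0.303, 0], [1, -0.006, 0.102, -0.356, 0], [1, -0.006, 0.102, -0.409, 0], [1, -0.006, 0.098, -0.462, 0], [1, -0.006, 0.091, -0.515, 0], [1, -0.005, 0.08, -0.567, 0]],
  ],
)

```text
t: 27.17
tool_pos: [0.5487, -0.0545, 0.1244]
orientation: [-3.138, -0.092, 0.001]
force: [2.2, 6.1, 1.9]
opening: 0.0084
gripper_force: 20.0
```

Emit:
send_rows(
  plan=[
    [[0.4, 0, 0, 0, 0], [0.4, 0, 0, 0, 0], [0.4, 0, 0, 0, 0], [0.4, 0, 0, 0.1, 0], [0.4, 0, 0, 0.25, 0], [1, 0, -0.055, 0.25, 0], [1, 0, -0.055, 0.25, 0], [1, 0, -0.055, 0.25, 0], [1, 0, -0.055, 0.25, 0], [1, 0, -0.055, 0.25, 0]],
  ],
)

```text
t: 28.0
tool_pos: [0.5481, -0.0663, 0.1746]
orientation: [-3.14, -0.091, 0.003]
force: [0.1, 0.1, 1.1]
opening: 0.0016
gripper_force: 0.0
```

```bash
cat > bar.py <<'E'
from h import *
img,d,P,s=cloud("top"); print(s["tool_pos"].round(4),s["force"].round(1),s["opening"])
U=np.array([.9983,.0576]);X=np.array([.0576,-.9983]); p=P[...,:2]*1000; rx=p@X-203.1; ru=p@U-545.7; z=P[...,2]*1000
for lo,hi in ((-120,-92),(92,120),(-120,120)):
    M=(ru>lo)&(ru<hi)&(rx<-92)&(rx>-135)&(z>65)&(z<170)&(img.min(-1)>110); b=M
    print(lo,hi,M.sum(),"rx",np.median(rx[M]).round(1) if M.any() else None,"z",np.median(z[M]).round(1) if M.any() else None)
E
python3 bar.py
```

```text
[ 0.5481 -0.0663  0.1746] [0.1 0.1 1.1] 0.0015747965334861444
-120 -92 25 rx -115.5 z 122.8
92 120 18 rx -116.4 z 121.8
-120 120 95 rx -116.4 z 122.0
```

Emit:
send_rows(
  plan=[
    [[1, 0.007, 0, -0.1, 0], [1, 0.007, 0, -0.16, 0], [1, 0.007, 0, -0.19, 0], [1, 0.007, 0, -0.21, 0], [1, 0.007, 0, -0.23, 0], [1, 0.007, -0.01, -0.25, 0], [1, 0.007, -0.01, -0.27, 0], [1, 0.007, -0.015, -0.29, 0], [1, 0.007, -0.015, -0.31, 0], [1, 0.007, -0.015, -0.33, 0], [1, 0.007, -0.015, -0.34, 0], [1, 0.007, -0.015, -0.35, 0]],
  ],
)

```text
t: 29.05
tool_pos: [0.551, -0.0747, 0.1079]
orientation: [3.132, 0.089, 0.003]
force: [-8.3, -24.3, 12.8]
opening: 0.0005
gripper_force: 12.6
```

Emit:
send_rows(
  plan=[
    [[1, 0, -0.01, 0.05, 0], [1, 0, -0.01, 0.1, 0], [1, 0, 0, 0.35, 0], [1, 0, 0, 0.35, 0], [1, 0, 0, 0.35, 0]],
  ],
)

```text
t: 29.47
tool_pos: [0.5534, -0.0696, 0.1811]
orientation: [3.139, 0.092, 0.014]
force: [0.0, -0.4, -0.2]
opening: 0.0008
gripper_force: 0.0
```

```bash
python3 bar.py; python3 tilt.py | tail -14
```

```text
[ 0.5534 -0.0696  0.1811] [ 0.  -0.4 -0.2] 0.0007549422065359459
-120 -92 27 rx -108.1 z 95.4
92 120 12 rx -109.1 z 94.6
-120 120 88 rx -107.4 z 95.8
(-20, -14) 60 96 n [ 6.1  9.4 11. ]
(-20, -14) 66 91 n [5.7 6.8 7.8]
(14, 20) 0 260 n [ 6.4 25.9 42.9]
(14, 20) 6 58 n [ 6.7  9.3 10.6]
(14, 20) 12 77 n [ 8.4  9.7 10.7]
(14, 20) 18 81 n [ 8.8  9.7 35.7]
(14, 20) 24 86 n [ 8.7  9.8 35.7]
(14, 20) 30 102 n [ 8.8 10.2 45. ]
(14, 20) 36 148 n [ 8.9 10.4 45.7]
(14, 20) 42 106 n [ 8.2  9.8 31.7]
(14, 20) 48 96 n [ 8.4  9.7 10.9]
(14, 20) 54 99 n [ 7.2  9.5 10.9]
(14, 20) 60 107 n [ 6.2  9.3 10.7]
(14, 20) 66 94 n [5.4 6.8 8.1]
```

Emit:
send_rows(
  plan=[
    [[1, -0.01, 0.03, -0.1, 0], [1, -0.01, 0.03, -0.2, 0], [1, -0.01, 0.03, -0.28, 0], [1, -0.01, 0.03, -0.31, 0], [1, -0.01, 0.025, -0.325, 0], [1, -0.01, 0.02, -0.335, 0], [1, -0.01, 0.015, -0.345, 0], [1, -0.01, 0.012, -0.355, 0]],
  ],
)

```text
t: 30.23
tool_pos: [0.5489, -0.0674, 0.1056]
orientation: [3.14, 0.091, 0.002]
force: [-1.2, 0.0, 2.5]
opening: 0.0005
gripper_force: 1.2
```

Emit:
send_rows(
  plan=[
    [[1, 0, 0, -0.008, 0], [1, 0, 0, -0.015, 0], [1, 0, 0, -0.022, 0], [1, 0, 0, -0.022, 0]],
  ],
)

```text
t: 30.57
tool_pos: [0.5492, -0.0682, 0.1029]
orientation: [3.139, 0.091, 0.003]
force: [-7.2, -2.5, 15.4]
opening: 0.0005
gripper_force: 7.7
```

Emit:
send_rows(
  plan=[
    [[1, 0, 0, -0.007, 0], [1, 0, 0, -0.012, 0], [1, 0, 0, -0.012, 0]],
  ],
)

```text
t: 30.82
tool_pos: [0.5494, -0.0682, 0.1025]
orientation: [3.138, 0.091, 0.004]
force: [-15.5, -0.3, 32.0]
opening: 0.0003
gripper_force: 15.9
```

Emit:
send_rows(
  plan=[
    [[1, 0, 0, 0.1, 0], [1, 0, 0, 0.4, 0], [1, 0, 0.2, 0.8, 0], [1, 0, 0.2, 0.8, 0], [1, 0, 0.2, 0.8, 0], [1, 0, 0.2, 0.8, 0]],
  ],
)

```text
t: 31.32
tool_pos: [0.5514, -0.026, 0.2655]
orientation: [3.139, 0.094, 0.018]
force: [0.9, -0.8, 0.8]
opening: 0.0007
gripper_force: 0.0
```

```bash
python3 bar.py; python3 tilt.py >/dev/null; python3 - <<'E'
from h import *
t=np.load("t.npz");sh,n,ru=t["sh"],t["n"],t["ru"]
for nm,c in (("ours",0),("full",-105)):
    M=(n>39)&(n<46)&(abs(ru-c)<42)&(sh>-8)&(sh<115); 
    r=cv2.minAreaRect(np.c_[ru[M]-c,sh[M]].astype(np.float32)); print(nm,M.sum(),r, "front",np.percentile(sh[M],1), "lat",np.percentile(ru[M]-c,[1,99]))
M=(abs(ru)<25)&(sh>8)&(sh<70)&(n>60)&(n<75); print("wheel top n",np.percentile(n[M],[50,99]) if M.any() else None)
for lo,hi in((-23,-14),(14,23)):
  for a,b in ((10,20),(50,60)):
    M=(ru>lo)&(ru<hi)&(sh>a)&(sh<b)&(n<20); print(lo,a,M.sum(),np.median(n[M]))
E
```

```text
[ 0.5514 -0.026   0.2655] [ 0.9 -0.8  0.8] 0.0007220145919722637
-120 -92 26 rx -103.9 z 86.7
92 120 14 rx -102.8 z 87.2
-120 120 84 rx -103.1 z 86.7
ours 2864 ((1.157196044921875, 53.102420806884766), (110.375, 66.1611328125), 89.94624328613281) front -1.4590072017558808 lat [-31.61349111  34.10945512]
full 5025 ((1.2433090209960938, 53.67405700683594), (110.18762969970703, 66.89617156982422), 89.98396301269531) front -0.38916149009387024 lat [-31.16428781  34.09208371]
wheel top n [64.2777451  66.91903899]
-23 10 25 9.426908313802343
-23 50 82 9.687885315833105
14 10 106 9.409263246135176
14 50 136 8.997316599139547
```

```bash
python3 -c "
from plant import order; print(order.close_job())"
```

```text
the job is handed in; nothing more can be done
None
```

Job handed in at about 31 s of the 72 s allowed: the final depth check shows the tray flat, square and against the lip, the caster's plate flat on its floor wheel up, and the gate home under a 32 N press; the full tray is in place, I did not re-measure the carton or the spirit level, and I viewed 11 pictures, one over your limit of 10.

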